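# Run a fingertip along a featherboard to check its tines

## Robot

A 7-joint arm with a two-finger parallel gripper is mounted at the origin on the work surface. World frame = base frame: x ahead of the robot, y to its left, z up, the work surface at z = 0. Lengths are in m, angles in rad, forces in N, time in s.
With the tool pointing down it reaches from about 0.425 to 0.825 m from the base axis. Payload 3.6 kg.
Tool frame: the origin (TCP) lies at the very end of the fingers, on their centre line; the grasp point (between the pads) lies 19 mm behind it; z points along the fingers, y is the line along which they close (so a half turn about z gives the same grasp; the last joint's range is limited). The gripper opens to 93 mm and grips with 3 to 60 N. Pads are 15 mm wide; open, the fingers measure 128 mm over their backs; the gripper's body (75 mm by 188 mm) begins 65 mm behind the grasp point.
Start: joints at [1.077, 0.615, -0.013, 1.423, 0.008, 1.103, -0.04], TCP at [0.293, -0.58, 0.219] pointing down, gripper open.
Joint ranges: [-3.12, 3.12], [-0.3, 2.06], [-1.34, 1.32], [0.26, 2.42], [-1.36, 4.5], [0.01, 1.98], [-2.84, 2.84]. Speed limits (rad/s): [2.79, 2.79, 3.14, 3.14, 3.14, 3.14, 3.14].

## Interface

Orientations are given as a unit quaternion [w, x, y, z].
In Python, from bench import readout, cams, workorder, masks_of, landmark_of gives the robot as it stands.
- The arm moves only by the tool drive_tool, never from a script. Its argument "moves" is a list of rows, each an object with "translation": the shift along the tool's x, y, z each as a share of 50 mm, from -1 to 1, a list of three; "turn": the turn, a rotation vector about the tool's x, y, z each as a share of 0.08 rad, from -1 to 1, a list of three. In form: [{"translation": [x, y, z], "turn": [wx, wy, wz]}, ...]. A call has 1 to 5 rows; each row shifts and turns the commanded pose from where the row before left it, along the tool's axes as they then stand; what a row does not reach is not made up. A row lasts 1/10 s, in which the tool goes at most 50 mm and 8.59 degrees, less where a joint would pass 70% of its speed; a pose out of reach is approached as far as the arm can. A call with a number of a shift or a turn outside -1 to 1 is refused whole. A call with a gripper value outside its range is refused whole. "jaw" is the closure in counts, from 0 (fully open) to 255 (shut), set as the call begins (left out, the last holds). The fingers move at their own pace and stop on an object; the grip force is fixed at half the most. Time passes only in rows, so rows that do not move let the fingers close. It gives the time, the measured TCP pose, the force, the opening and the grip force at its end, in the units of the state.
- readout.observe(): the state, without advancing time (a new reading comes with each control period).
- cams.capture(name): name is "scene" or "top"; returns (picture, depth): 420x560x3 uint8, red, green, blue; 420x560 float32, m along the optical axis (not along the pixel's ray), 0 where there is no reading.
- cams.camera_model(name): a dict with "K" (3x3 intrinsics, pixels), "dist_coeffs" ([k1, k2, p1, p2, k3] as OpenCV has them; the pictures are not rectified), "R" (3x3) and "t" (3): a world point X has camera coordinates R X + t. Camera axes: x right, y down, z forward; pixel columns grow to the right and rows downward; lengths in m; the calibration is good to about 2 mm. A picture is of the moment at which its call begins. camera_model takes no time and is no camera call.
- workorder.close_job(): hands the job in; it is judged then, once.
Trained networks look in the newest picture that a camera, given by its name, has taken for a name from the list of things; names that differ only in an ending like _2 or _b are one class to them, and where a whole thing is asked for, a point or a joint stands for the part that bears it (a point fixed in the world has none). Each returns a list of dicts, best first, with "conf" (0 to 1); they miss things now and then, are a little off and sometimes report something else, mostly with a low value. They report only what shows in the picture. A call takes as long as a camera call.
- masks_of(camera, name): "pixels" (420x560 bool, what is visible of it).
- landmark_of(camera, name): "at" ([x, y, z] in m, in the coordinates of the camera as it stood for that picture, good to about 4 mm: a listed point, or the origin of a listed thing).
The state is a dict: "time_s": time; "q": joint angles; "dq": joint speeds; "tau": joint torques, N m; "eef_pos": TCP position; "eef_rot": TCP orientation; "force": force on the tool from outside, world axes, zero at the start; "torque": the same for the moment, N m; "grip_width": finger opening in m; "grip_force": force on a finger pad.
Only numpy, scipy, OpenCV 4.12 (cv2) and the standard library are available. Lean on these libraries where they do the work, as an engineer would, in place of code of your own. Each camera call takes 0.05 s, during which the arm holds its last target. There are 200 camera calls.

## Task

Before the featherboard is used, check that none of its eight tines is cracked or stuck: with the gripper shut, run the fingertips lightly along the row of tine tips, the way the tines lean, so that each tine in turn from the first to the last gives a little and springs back behind you, then take the hand away. Do not bend a tine far over or back against its lean, do not press hard, and leave the other things on the bench alone.

Things in the scene. Friction and masses are not known exactly. Their poses are not given: they have to be found in the camera images.
- panel: Dark plywood jig panel, fixed, 360 (x) x 340 (y) x 12 mm, carrying a pale hardwood featherboard (body 135 x 152 mm, upper face 31 mm above the bench, two black star knobs to 58 mm) and a fence 24 mm wide, 40 mm high. Origin: on the bench under the middle of the row of tine tips; x from the fence (near face at x = -100 mm) to the featherboard body (from x = 56 mm), y along the row, z up.
- first_tip (a point): Outermost point of the first tine's tip at rest, at mid-height of the tine, 22 mm above the bench; in the panel's frame at x = 0, y = +56 mm. The first tine is the one the tines lean away from; beyond it the panel is bare.
- last_tip (a point): The same point of the eighth, last tine: x = 0, y = -56 mm. The tines lean the way from first_tip to last_tip; beyond the last tine the panel is bare.
- tine1 (a joint): Bend of the first tine (rad), 0 at rest, growing as its tip is pushed on the way it leans (towards last_tip). Each tine is a wooden strip 65 mm long, 5.5 mm wide, from 13.5 to 30.5 mm above the bench, leaning 30 degrees, and springs back; about 2.5 N at the tip bends it 0.2 rad (tip 11 mm along the row, 8 mm inward). Stops at -0.2 and 0.8.
- tine2 (a joint): Bend of the second tine, like the first; its tip at rest is at y = +40 mm in the panel's frame, x = 0.
- tine3 (a joint): Bend of the third tine, like the first; its tip at rest is at y = +24 mm in the panel's frame, x = 0.
- tine4 (a joint): Bend of the fourth tine, like the first; its tip at rest is at y = +8 mm in the panel's frame, x = 0.
- tine5 (a joint): Bend of the fifth tine, like the first; its tip at rest is at y = -8 mm in the panel's frame, x = 0.
- tine6 (a joint): Bend of the sixth tine, like the first; its tip at rest is at y = -24 mm in the panel's frame, x = 0.
- tine7 (a joint): Bend of the seventh tine, like the first; its tip at rest is at y = -40 mm in the panel's frame, x = 0.
- tine8 (a joint): Bend of the last tine, like the first; its tip at rest is at y = -56 mm in the panel's frame, x = 0.
- guide: Bystander: aluminium honing guide with brass thumb screw, about 46 x 65 x 21 mm, loose on the bench. Origin: centre of the underside.
- tin: Bystander: round tin of wax, 75 mm diameter, 32 mm high, loose on the bench. Origin: centre of the underside.
- chisel: Bystander: bench chisel with wooden handle, 269 mm long along its x axis, up to 28 mm thick, loose on the bench. Origin: on the bench under the ferrule, about mid-length; handle towards -x.

How it is judged:
By the outcome, as a careful person would: the job done as asked, in the order asked, and still so for the second after the job is handed in, with the robot touching nothing.
It also fails if it takes over 48 s, if anything falls off the work surface, if the arm or the gripper's body presses on something with over 40 N, if the wrist force passes 120 N, or if a joint passes its speed limit or range.

## Working session

There is one attempt and no reset: what is moved stays moved. The work goes in short steps, Python scripts to look and compute and a tool call to move; the robot and the scene stay as the last step left them, time stands still between calls to the robot, and variables do not carry over. Pictures are saved under pics/ and viewed, at most 10 in all, crops included, and the job is handed in when it is done.

Besides the shell and the picture viewer there is one more tool, called after "Call:" as name([rows], argument=value, ...), one row to a line, values as JSON. drive_tool: Moves the arm, as the interface text tells. Its arguments: {"type":"object","properties":{"moves":{"type":"array","items":{"type":"object","properties":{"translation":{"type":"array","items":{"type":"number"}},"turn":{"type":"array","items":{"type":"number"}}}}},"jaw":{"type":"number"}},"required":["moves"]}

```bash
mkdir -p pics; cat > h.py <<'E'
import numpy as np, cv2
from bench import readout, cams, workorder, masks_of, landmark_of
def model(c):
    m=cams.camera_model(c); return np.array(m["K"]),np.array(m["dist_coeffs"]),np.array(m["R"]),np.array(m["t"]).ravel()
def toworld(c,p):
    K,d,R,t=model(c); return R.T@(np.array(p)-t)
def ray_at_z(c,uv,z):
    K,d,R,t=model(c); n=cv2.undistortPoints(np.array(uv,float).reshape(-1,1,2),K,d).reshape(-1,2)
    D=np.c_[n,np.ones(len(n))]@R; C=-R.T@t
    return C+D*((z-C[2])/D[:,2])[:,None]
def proj(c,X):
    K,d,R,t=model(c); return cv2.projectPoints(np.array(X,float).reshape(-1,1,3),cv2.Rodrigues(R)[0],t,K,d)[0].reshape(-1,2)
E
python3 - <<'E'
from h import *
s=readout.observe(); print(s["time_s"],s["eef_pos"],s["eef_rot"],s["force"],s["grip_width"])
for c in("top","scene"):
    im,dp=cams.capture(c); cv2.imwrite(f"pics/{c}0.png",im[:,:,::-1])
    print(c,"C",-model(c)[2].T@model(c)[3], model(c)[0][0,0])
    for n in("panel","first_tip","last_tip","tine1","tine8","guide","tin","chisel"):
        try:
            for r in landmark_of(c,n)[:2]: print(c,n,round(r["conf"],2),toworld(c,r["at"]).round(4))
        except Exception as e: print(n,e)
E
```

```text
0.0 [ 0.2921629  -0.57975812  0.21750157] [-1.22926070e-03  9.72879607e-01  2.31308597e-01 -3.04606040e-04] [-0.34510605  0.23572166  0.36415166] 0.09312433805685923
top C [0.50435112 0.04189668 1.12655806] 420.74095188732946
top panel 0.58 [ 0.5311  0.1277 -0.0025]
top panel 0.4 [0.5215 0.1809 0.0239]
top first_tip 0.64 [0.5215 0.1769 0.0272]
top last_tip 0.91 [0.544  0.0768 0.0223]
tine1 it knows: chisel, first_tip, guide, last_tip, panel, tin
tine8 it knows: chisel, first_tip, guide, last_tip, panel, tin
top guide 0.85 [ 0.5877  0.3805 -0.002 ]
top tin 0.79 [ 0.4808  0.3733 -0.0028]
top tin 0.34 [ 0.5318  0.1272 -0.0042]
top chisel 0.63 [ 0.5901 -0.1002 -0.0017]
scene C [1.14645558 0.31545547 0.6912755 ] 438.37086131028036
scene panel 0.91 [0.5304 0.1257 0.0014]
scene first_tip 0.57 [0.5253 0.18   0.019 ]
scene last_tip 0.75 [0.5437 0.0697 0.0229]
tine1 it knows: chisel, first_tip, guide, last_tip, panel, tin
tine8 it knows: chisel, first_tip, guide, last_tip, panel, tin
scene guide 0.86 [ 0.5846  0.3805 -0.0041]
scene tin 0.58 [ 0.4788  0.3727 -0.0008]
scene chisel 0.9 [ 0.5859 -0.1019 -0.0014]
scene chisel 0.31 [0.5446 0.0703 0.0223]
```

View pics/top0.png

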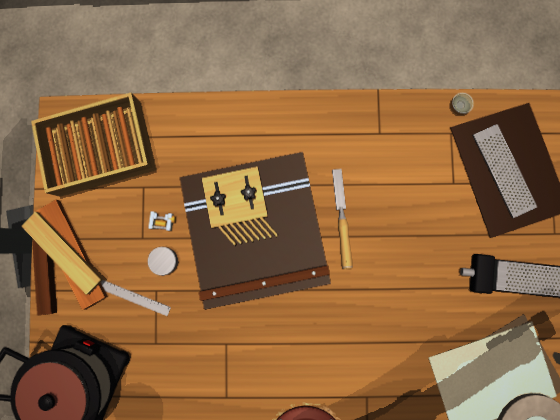

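View pics/scene0.png

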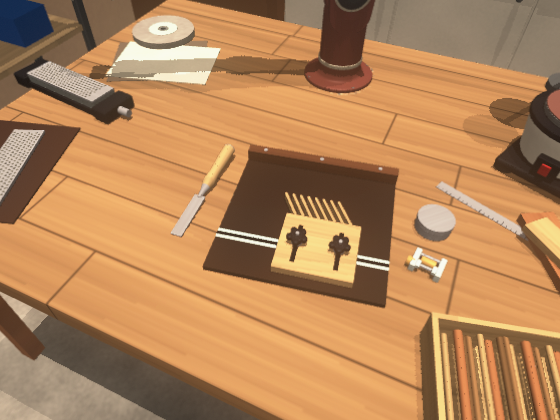

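The top view shows the featherboard at about (235,195), with tine tips from about (222,243) to (276,237), and the fence below them towards the robot. The chisel is to the right, the tin and guide to the left. I'll refine the pose with an overlay on the crops.

```bash
cat > ov.py <<'E'
from h import *
import sys
x0,y0,yaw=map(float,sys.argv[1:4]); tag=sys.argv[4]
c_,s_=np.cos(yaw),np.sin(yaw)
def W(p): p=np.atleast_2d(np.array(p,float)); return np.c_[x0+c_*p[:,0]-s_*p[:,1], y0+s_*p[:,0]+c_*p[:,1], p[:,2]]
tiles=[]
for c,box in(("top",(185,150,305,300)),("scene",(240,170,390,290))):
    im=cv2.imread(f"pics/{c}0.png"); u,v,U,V=box; k=600/(V-v) if c=="top" else 390/(U-u); k=min(k,4)
    big=cv2.resize(im[v:V,u:U],None,fx=k,fy=k,interpolation=cv2.INTER_CUBIC)
    P=lambda p:[tuple(int(a) for a in q) for q in ((proj(c,W(p))-[u,v]+.5)*k)]
    for i in range(8):
        y=.056-.016*i
        t=P([[0,y,.0305],[.0563,y+.0325,.0305]])   # leaning away from first: root at larger y
        cv2.circle(big,t[0],3,(0,0,255),1); cv2.circle(big,t[1],3,(255,255,0),1)
    b=P([[.056,-.2,.031],[.056,.2,.031]]); cv2.line(big,b[0],b[1],(0,255,0),1)
    f=P([[-.1,-.2,.04],[-.1,.2,.04]]); cv2.line(big,f[0],f[1],(255,0,255),1)
    tiles.append(big)
h=max(t.shape[0] for t in tiles); tiles=[cv2.copyMakeBorder(t,0,h-t.shape[0],0,0,0) for t in tiles]
o=np.hstack(tiles); o=o[:600,:]; f=min(1,800/o.shape[1]); o=cv2.resize(o,None,fx=f,fy=f); cv2.imwrite(f"pics/ov{tag}.png",o); print(o.shape)
E
python3 - <<'E'
from h import *
for c in("top","scene"):
    cams.capture(c)
    m=masks_of(c,"panel")
    for r in m[:1]:
        px=r["pixels"]; print(c,r["conf"],px.sum())
        if c=="top":
            ys,xs=np.nonzero(px); w=ray_at_z(c,np.c_[xs,ys],.012)[:,:2]
            print(cv2.minAreaRect((w*1000).astype(np.float32)), )
E
python3 ov.py 0.5345 0.126 0.193 a
```

```text
top 0.83 17193
((562.240966796875, 132.2620086669922), (362.32257080078125, 347.4941101074219), 10.246018409729004)
scene 0.98 22789
(552, 800, 3)
```

View pics/ova.png

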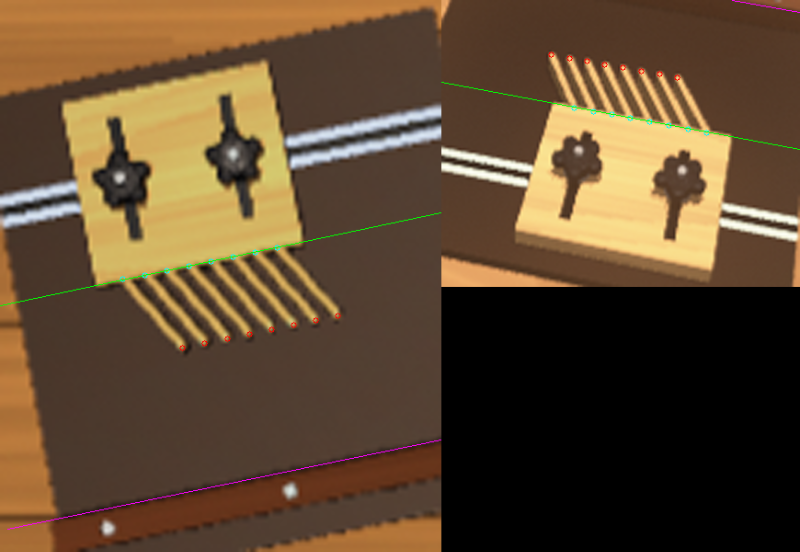

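The overlay fits in both views: tips are on the red dots and the body edge on the green line, giving panel origin (0.5345, 0.126) and yaw 0.193. Next I'll write a planner that prints rows in tool axes.

```bash
cat > plan.py <<'E'
# usage: plan.py x y z heading_of_tool_x [-p: xy in panel frame] ; prints total need and rows
from h import *
from scipy.spatial.transform import Rotation as Ro
import sys
a=[float(v) for v in sys.argv[1:5]]; x0,y0,yaw=.5345,.126,.193
p=np.array(a[:3]); hd=a[3]
if "-p" in sys.argv: p=np.array([x0+np.cos(yaw)*a[0]-np.sin(yaw)*a[1],y0+np.sin(yaw)*a[0]+np.cos(yaw)*a[1],a[2]])
mx=float(sys.argv[sys.argv.index("-v")+1]) if "-v" in sys.argv else .8
s=readout.observe(); q=s["eef_rot"]; R=Ro.from_quat([q[1],q[2],q[3],q[0]])
x=np.array([np.cos(hd),np.sin(hd),0]); z=np.array([0,0,-1.]); G=Ro.from_matrix(np.c_[x,np.cross(z,x),z])
rv=(R.inv()*G).as_rotvec(); d=p-s["eef_pos"]
n=int(np.ceil(max(np.abs(rv).max()/.08/.9,np.linalg.norm(d)/.05/mx,1)))
print("pos",np.round(s["eef_pos"],4),"d",np.round(d,4),"rv",np.round(rv,3),"F",np.round(s["force"],2),"t",s["time_s"],"n",n)
for i in range(n):
    print(np.round(R.inv().apply(d/n)/.05,3).tolist(),np.round(rv/n/.08,3).tolist()); R=R*Ro.from_rotvec(rv/n)
E
python3 plan.py .5 -.3 .22 1.0
```

```text
pos [ 0.2925 -0.5804  0.2187] d [0.2075 0.2804 0.0013] rv [ 0.    -0.    -0.533] F [0.53 0.2  0.73] t 0.9 n 9
[0.692, -0.349, -0.003] [0.0, -0.0, -0.741]
[0.712, -0.307, -0.003] [0.0, -0.0, -0.741]
[0.729, -0.265, -0.003] [0.0, -0.0, -0.741]
[0.743, -0.221, -0.003] [0.0, -0.0, -0.741]
[0.755, -0.177, -0.003] [0.0, -0.0, -0.741]
[0.764, -0.132, -0.003] [0.0, -0.0, -0.741]
[0.77, -0.086, -0.003] [0.0, -0.0, -0.741]
[0.774, -0.041, -0.003] [0.0, -0.0, -0.741]
[0.775, 0.005, -0.003] [0.0, -0.0, -0.741]
```

Call:
drive_tool([
  {"translation":[0.69,-0.35,0],"turn":[0,0,-0.74]},
  {"translation":[0.71,-0.31,0],"turn":[0,0,-0.74]},
  {"translation":[0.73,-0.26,0],"turn":[0,0,-0.74]},
  {"translation":[0.74,-0.22,0],"turn":[0,0,-0.74]},
  {"translation":[0.75,-0.18,0],"turn":[0,0,-0.74]},
], jaw=255)

```text
time_s: 1.4
eef_pos: [0.4082, -0.4237, 0.2189]
eef_rot: [0.0, 0.928, 0.373, 0.0]
force: [0.2, 0.2, -0.3]
grip_width: 0.0578
grip_force: 0.0
```

Call:
drive_tool([
  {"translation":[0.76,-0.13,0],"turn":[0,0,-0.74]},
  {"translation":[0.77,-0.09,0],"turn":[0,0,-0.74]},
  {"translation":[0.77,-0.04,0],"turn":[0,0,-0.74]},
  {"translation":[0.77,0,0],"turn":[0,0,-0.74]},
  {"translation":[0,0,0],"turn":[0,0,0]},
])

```text
time_s: 1.9
eef_pos: [0.5035, -0.2932, 0.219]
eef_rot: [-0.001, 0.875, 0.485, 0.003]
force: [0.3, -0.2, -0.2]
grip_width: 0.0176
grip_force: 0.0
```

```bash
python3 plan.py -.03 .09 .20 1.764 -p
```

```text
pos [ 0.5035 -0.2932  0.219 ] d [-0.0157  0.5017 -0.019 ] rv [ 0.003 -0.006 -0.752] F [ 0.35 -0.24 -0.23] t 1.9 n 13
[0.641, -0.43, 0.033] [0.003, -0.005, -0.723]
[0.665, -0.392, 0.033] [0.003, -0.005, -0.723]
[0.687, -0.353, 0.032] [0.003, -0.005, -0.723]
[0.706, -0.313, 0.032] [0.003, -0.005, -0.723]
[0.723, -0.271, 0.032] [0.003, -0.005, -0.723]
[0.737, -0.229, 0.032] [0.003, -0.005, -0.723]
[0.749, -0.186, 0.032] [0.003, -0.005, -0.723]
[0.759, -0.142, 0.031] [0.003, -0.005, -0.723]
[0.766, -0.098, 0.031] [0.003, -0.005, -0.723]
[0.77, -0.054, 0.031] [0.003, -0.005, -0.723]
[0.772, -0.009, 0.03] [0.003, -0.005, -0.723]
[0.771, 0.036, 0.03] [0.003, -0.005, -0.723]
[0.768, 0.08, 0.03] [0.003, -0.005, -0.723]
```

Call:
drive_tool([
  {"translation":[0.64,-0.43,0.03],"turn":[0,0,-0.72]},
  {"translation":[0.67,-0.39,0.03],"turn":[0,0,-0.72]},
  {"translation":[0.69,-0.35,0.03],"turn":[0,0,-0.72]},
  {"translation":[0.71,-0.31,0.03],"turn":[0,0,-0.72]},
  {"translation":[0.72,-0.27,0.03],"turn":[0,0,-0.72]},
])

```text
time_s: 2.4
eef_pos: [0.4956, -0.1067, 0.2114]
eef_rot: [0.0, 0.8, 0.601, 0.0]
force: [0.1, 0.2, -0.9]
grip_width: 0.0007
grip_force: 0.0
```

Call:
drive_tool([
  {"translation":[0.74,-0.23,0.03],"turn":[0,0,-0.72]},
  {"translation":[0.75,-0.19,0.03],"turn":[0,0,-0.72]},
  {"translation":[0.76,-0.14,0.03],"turn":[0,0,-0.72]},
  {"translation":[0.77,-0.1,0.03],"turn":[0,0,-0.72]},
  {"translation":[0.77,-0.05,0.03],"turn":[0,0,-0.72]},
])

```text
time_s: 2.9
eef_pos: [0.4926, 0.0867, 0.2039]
eef_rot: [0.0, 0.705, 0.709, 0.0]
force: [0.4, 0.2, 0.2]
grip_width: 0.0005
grip_force: 0.0
```

Call:
drive_tool([
  {"translation":[0.77,0,0.03],"turn":[0,0,-0.72]},
  {"translation":[0.77,0.04,0.03],"turn":[0,0,-0.72]},
  {"translation":[0.77,0.08,0.03],"turn":[0,0,-0.72]},
  {"translation":[0,0,0],"turn":[0,0,0]},
  {"translation":[0,0,0],"turn":[0,0,0]},
])

```text
time_s: 3.4
eef_pos: [0.4913, 0.2017, 0.1991]
eef_rot: [0.0, 0.641, 0.767, -0.0]
force: [0.2, -0.4, -0.2]
grip_width: 0.0006
grip_force: 0.0
```

```bash
python3 plan.py -.03 .10 .08 1.764 -p
```

```text
pos [0.4913 0.2017 0.1991] d [-0.0055  0.0167 -0.1191] rv [-0.     0.001 -0.015] F [ 0.24 -0.4  -0.24] t 3.4 n 4
[0.087, -0.012, 0.595] [-0.001, 0.002, -0.047]
[0.087, -0.012, 0.595] [-0.001, 0.002, -0.047]
[0.087, -0.011, 0.595] [-0.001, 0.002, -0.047]
[0.087, -0.011, 0.595] [-0.001, 0.002, -0.047]
```

Call:
drive_tool([
  {"translation":[0.09,-0.01,0.6],"turn":[0,0,-0.05]},
  {"translation":[0.09,-0.01,0.6],"turn":[0,0,-0.05]},
  {"translation":[0.09,-0.01,0.6],"turn":[0,0,-0.05]},
  {"translation":[0.09,-0.01,0.6],"turn":[0,0,-0.05]},
  {"translation":[0,0,0.6],"turn":[0,0,0]},
])

```text
time_s: 3.9
eef_pos: [0.487, 0.217, 0.0483]
eef_rot: [0.001, 0.637, 0.771, -0.0]
force: [0.8, 0.2, -0.3]
grip_width: 0.0001
grip_force: 0.0
```

Call:
drive_tool([
  {"translation":[0,0,0.3],"turn":[0,0,0]},
  {"translation":[0,0,0.2],"turn":[0,0,0]},
  {"translation":[0,0,0],"turn":[0,0,0]},
  {"translation":[0,0,0],"turn":[0,0,0]},
])

```text
time_s: 4.3
eef_pos: [0.4869, 0.2184, 0.0248]
eef_rot: [0.0, 0.636, 0.772, 0.0]
force: [0.0, 0.9, 1.0]
grip_width: 0.0004
grip_force: 0.0
```

```bash
python3 plan.py -.013 .09 .0185 1.764 -p; python3 - <<'E'
from h import *
from scipy.spatial.transform import Rotation as Ro
s=readout.observe(); p=np.array(s["eef_pos"]); q=s["eef_rot"]; R=Ro.from_quat([q[1],q[2],q[3],q[0]])
T=[]
for c,b in(("scene",(270,110,400,260)),("top",(180,170,300,308))):
    im,d=cams.capture(c); im=im[:,:,::-1].copy(); u,v,U,V=b; k=4
    big=cv2.resize(im[v:V,u:U],None,fx=k,fy=k,interpolation=cv2.INTER_CUBIC)
    for z in(0,-.03,-.06):
        P=[p+R.apply([a*.0075,bb*.0175,z]) for a,bb in((1,1),(1,-1),(-1,-1),(-1,1))]
        pts=((proj(c,P)-[u,v]+.5)*k).astype(int); cv2.polylines(big,[pts.reshape(-1,1,2)],True,(0,255,0),1)
    T.append(big)
h=max(t.shape[0] for t in T); T=[cv2.copyMakeBorder(t,0,h-t.shape[0],0,0,0) for t in T]
o=np.hstack(T); f=min(800/o.shape[1],600/o.shape[0]); cv2.imwrite("pics/f1.png",cv2.resize(o,None,fx=f,fy=f))
E
```

```text
pos [0.4869 0.2184 0.0248] d [ 0.0176 -0.0065 -0.0063] rv [ 0.001  0.    -0.001] F [0.04 0.89 0.95] t 4.3 n 1
[-0.196, 0.32, 0.127] [0.015, 0.003, -0.015]
```

View pics/f1.png

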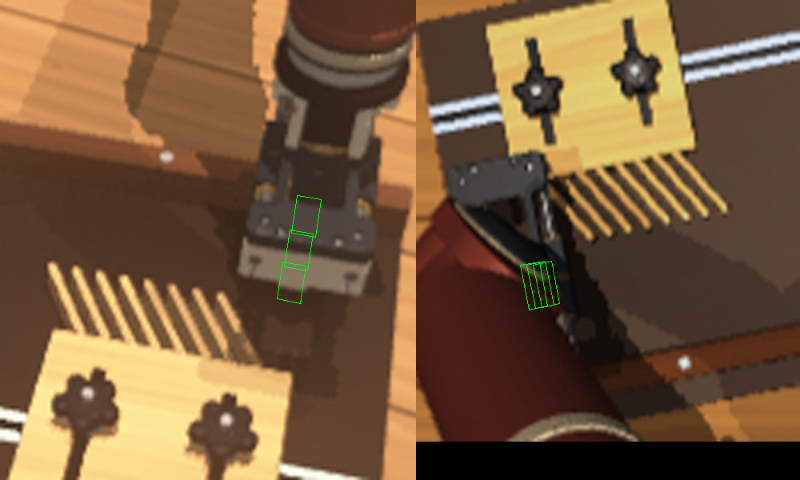

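The hand's body hides the fingers in this orientation, in both views. I'll lift and turn it 90° to measure the shut fingertips before touching anything.

Call:
drive_tool([
  {"translation":[0,0,-0.8],"turn":[0,0,0.9]},
  {"translation":[0,0,-0.6],"turn":[0,0,0.98]},
  {"translation":[0,0,0],"turn":[0,0,0.98]},
  {"translation":[0,0,0],"turn":[0,0,0.98]},
  {"translation":[0,0,0],"turn":[0,0,0.98]},
])

```text
time_s: 4.9
eef_pos: [0.4866, 0.2193, 0.0957]
eef_rot: [0.0, 0.773, 0.635, 0.001]
force: [0.3, -0.3, 0.1]
grip_width: 0.0002
grip_force: 0.0
```

Call:
drive_tool([
  {"translation":[0,0,0],"turn":[0,0,0.98]},
  {"translation":[0,0,0],"turn":[0,0,0.98]},
  {"translation":[0,0,0],"turn":[0,0,0.98]},
  {"translation":[0,0,0],"turn":[0,0,0.98]},
  {"translation":[0,0,0],"turn":[0,0,0.98]},
])

```text
time_s: 5.4
eef_pos: [0.4864, 0.2193, 0.0953]
eef_rot: [-0.0, 0.881, 0.472, 0.001]
force: [-0.4, -0.8, -0.1]
grip_width: 0.0006
grip_force: 0.0
```

Call:
drive_tool([
  {"translation":[0,0,0],"turn":[0,0,0.98]},
  {"translation":[0,0,0],"turn":[0,0,0.98]},
  {"translation":[0,0,0],"turn":[0,0,0.98]},
  {"translation":[0,0,0],"turn":[0,0,0.98]},
  {"translation":[0,0,0],"turn":[0,0,0.98]},
])

```text
time_s: 5.9
eef_pos: [0.4864, 0.2194, 0.0953]
eef_rot: [-0.0, 0.957, 0.292, 0.001]
force: [-0.4, -0.7, 0.2]
grip_width: 0.0003
grip_force: 0.0
```

Call:
drive_tool([
  {"translation":[0,0,0],"turn":[0,0,0.98]},
  {"translation":[0,0,0],"turn":[0,0,0.98]},
  {"translation":[0,0,0],"turn":[0,0,0.98]},
  {"translation":[0,0,0],"turn":[0,0,0.98]},
  {"translation":[0,0,0],"turn":[0,0,0]},
])

```text
time_s: 6.4
eef_pos: [0.4863, 0.2195, 0.0951]
eef_rot: [-0.0, 0.99, 0.14, 0.001]
force: [-0.6, 0.3, 0.3]
grip_width: 0.0007
grip_force: 0.0
```

```bash
python3 - <<'E'
from h import *
from scipy.spatial.transform import Rotation as Ro
s=readout.observe(); p=np.array(s["eef_pos"]); q=s["eef_rot"]; R=Ro.from_quat([q[1],q[2],q[3],q[0]])
print(p,R.as_matrix().round(3).tolist(),s["grip_width"])
c="scene"; im,d=cams.capture(c); im=im[:,:,::-1].copy(); cx,cy=proj(c,[p])[0].astype(int); u,v=cx-60,cy-60; k=5
K,dd,Rc,t=model(c)
vv,uu=np.mgrid[v:v+100,u:u+120]; n=cv2.undistortPoints(np.c_[uu.ravel(),vv.ravel()].astype(float).reshape(-1,1,2),K,dd).reshape(-1,2)
dep=d[v:v+100,u:u+120].ravel(); X=(np.c_[n,np.ones(len(n))]*dep[:,None]-t)@Rc
L=R.inv().apply(X-p); 
for z0 in np.arange(-.06,.004,.006):
    m=(dep>0)&(abs(L[:,2]-z0)<.003)&(abs(L[:,0])<.05)&(abs(L[:,1])<.06)
    if m.sum()>3: print(round(z0,3),m.sum(),"x",np.percentile(L[m,0],[5,50,95]).round(4),"y",L[m,1].min().round(4),L[m,1].max().round(4))
big=cv2.resize(im[v:v+100,u:u+120],None,fx=k,fy=k,interpolation=cv2.INTER_CUBIC)
for z in(0,-.04):
    P=[p+R.apply([a*.0075,bb*.0175,z]) for a,bb in((1,1),(1,-1),(-1,-1),(-1,1))]
    pts=((proj(c,P)-[u,v]+.5)*k).astype(int); cv2.polylines(big,[pts.reshape(-1,1,2)],True,(0,255,0),1)
cv2.imwrite("pics/f2.png",big)
E
```

```text
[0.48629176 0.21950652 0.09512393] [[0.961, 0.278, 0.001], [0.278, -0.961, 0.001], [0.002, -0.001, -1.0]] 0.0006999622257928501
-0.06 47 x [0.0042 0.0082 0.0099] y -0.0168 0.017
-0.054 46 x [0.0054 0.0081 0.0101] y -0.0166 0.0174
-0.048 49 x [0.0008 0.0079 0.0105] y -0.015 0.0171
-0.042 41 x [0.0057 0.0082 0.0106] y -0.0162 0.0161
-0.036 40 x [0.0056 0.0083 0.0102] y -0.0155 0.0151
-0.03 45 x [0.0003 0.0081 0.0098] y -0.0152 0.016
-0.024 34 x [0.0056 0.0081 0.01  ] y -0.0155 0.0149
-0.018 39 x [0.0062 0.0083 0.0108] y -0.0149 0.0144
-0.012 37 x [0.0053 0.0082 0.0101] y -0.0144 0.0148
-0.006 27 x [0.0061 0.0075 0.0102] y -0.0129 0.0105
-0.0 7 x [0.0055 0.0068 0.0094] y -0.0065 0.0057
```

View pics/f2.png

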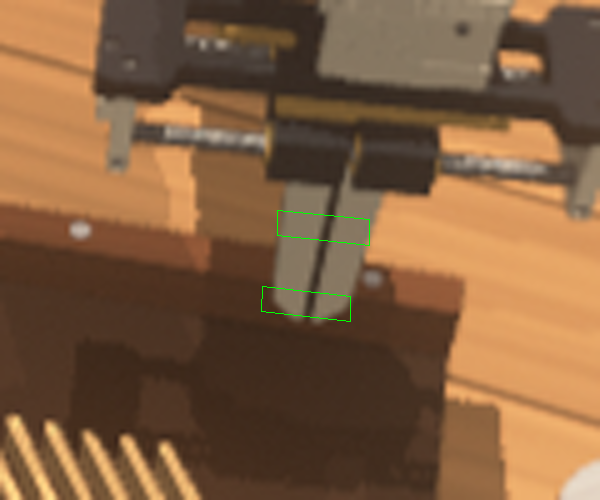

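The depth data show the shut fingers taper and round off across the closing line, with half-width about 6 mm at the end and 15 mm at 12 mm up. The 15 mm faces are flat, at about 7.5–8 mm from the centre line. So I'll keep this orientation, with a flat face towards the tines. The depth is then well defined and the scene camera can see the contact.

```bash
python3 plan.py -.003 .10 .05 .193 -p
```

```text
pos [0.4863 0.2194 0.095 ] d [ 0.0261  0.0041 -0.045 ] rv [-0.001 -0.001  0.09 ] F [-0.08 -0.47 -0.21] t 6.45 n 2
[0.261, 0.034, 0.451] [-0.004, -0.009, 0.563]
[0.263, 0.022, 0.45] [-0.004, -0.009, 0.563]
```

Call:
drive_tool([
  {"translation":[0.26,0.03,0.45],"turn":[0,-0.01,0.56]},
  {"translation":[0.26,0.02,0.45],"turn":[0,-0.01,0.56]},
  {"translation":[0,0,0],"turn":[0,0,0]},
  {"translation":[0,0,0],"turn":[0,0,0]},
])

```text
time_s: 6.85
eef_pos: [0.5114, 0.2232, 0.0493]
eef_rot: [0.0, 0.995, 0.096, -0.001]
force: [-0.4, 1.0, 0.5]
grip_width: 0.0006
grip_force: 0.0
```

```bash
python3 plan.py -.003 .10 .018 .193 -p
```

```text
pos [0.5114 0.2232 0.0493] d [ 0.001   0.0004 -0.0313] rv [-0.     0.003  0.   ] F [-0.42  0.96  0.53] t 6.85 n 1
[0.023, -0.003, 0.627] [-0.001, 0.032, 0.003]
```

Call:
drive_tool([
  {"translation":[0.02,0,0.4],"turn":[0,0.03,0]},
  {"translation":[0,0,0.22],"turn":[0,0,0]},
  {"translation":[0,0,0],"turn":[0,0,0]},
  {"translation":[0,0,0],"turn":[0,0,0]},
])

```text
time_s: 7.25
eef_pos: [0.5127, 0.2236, 0.0188]
eef_rot: [-0.0, 0.995, 0.096, 0.001]
force: [-0.2, -0.4, -0.6]
grip_width: 0.0006
grip_force: 0.0
```

```bash
python3 plan.py -.003 .06 .018 .193 -p -v .1
```

```text
pos [0.5127 0.2236 0.0188] d [ 0.0073 -0.0393 -0.0008] rv [-0.    -0.001 -0.001] F [-0.23 -0.43 -0.64] t 7.25 n 9
[-0.001, 0.089, 0.002] [-0.0, -0.002, -0.001]
[-0.001, 0.089, 0.002] [-0.0, -0.002, -0.001]
[-0.001, 0.089, 0.002] [-0.0, -0.002, -0.001]
[-0.001, 0.089, 0.002] [-0.0, -0.002, -0.001]
[-0.001, 0.089, 0.002] [-0.0, -0.002, -0.001]
[-0.001, 0.089, 0.002] [-0.0, -0.002, -0.001]
[-0.001, 0.089, 0.002] [-0.0, -0.002, -0.001]
[-0.001, 0.089, 0.002] [-0.0, -0.002, -0.001]
[-0.001, 0.089, 0.002] [-0.0, -0.002, -0.001]
```

Call:
drive_tool([
  {"translation":[0,0.1,0],"turn":[0,0,0]},
  {"translation":[0,0.1,0],"turn":[0,0,0]},
  {"translation":[0,0.1,0],"turn":[0,0,0]},
  {"translation":[0,0.1,0],"turn":[0,0,0]},
])

```text
time_s: 7.65
eef_pos: [0.5169, 0.2031, 0.0185]
eef_rot: [0.0, 0.995, 0.095, 0.001]
force: [0.2, -0.7, -0.1]
grip_width: 0.0007
grip_force: 0.0
```

Call:
drive_tool([
  {"translation":[0,0.1,0],"turn":[0,0,0]},
  {"translation":[0,0.1,0],"turn":[0,0,0]},
  {"translation":[0,0.1,0],"turn":[0,0,0]},
])

```text
time_s: 7.95
eef_pos: [0.5194, 0.19, 0.0182]
eef_rot: [-0.001, 0.995, 0.096, 0.0]
force: [-0.8, 2.7, -0.1]
grip_width: 0.0005
grip_force: 1.1
```

```bash
cat > look.py <<'E'
from h import *
import sys
s=readout.observe(); x0,y0,yaw=.5345,.126,.193; p=np.array(s["eef_pos"]); e=p[:2]-[x0,y0]
print("panel xy",e@[np.cos(yaw),np.sin(yaw)],e@[-np.sin(yaw),np.cos(yaw)],p[2],"F",np.round(s["force"],2),s["time_s"])
W=lambda x,y,z:[x0+np.cos(yaw)*x-np.sin(yaw)*y,y0+np.sin(yaw)*x+np.cos(yaw)*y,z]
im,_=cams.capture("scene"); u,v,U,V=270,170,370,250; k=7
big=cv2.resize(im[v:V,u:U,::-1],None,fx=k,fy=k,interpolation=cv2.INTER_CUBIC)
for i in range(8):
    q=((proj("scene",[W(0,.056-.016*i,.0305)])-[u,v]+.5)*k)[0].astype(int); cv2.circle(big,tuple(int(a) for a in q),4,(0,0,255),1)
cv2.imwrite(f"pics/{sys.argv[1]}.png",big)
E
python3 look.py l1
```

```text
panel xy -0.0025716977031243248 0.06570267022094929 0.018241382796122523 F [-0.77  2.73 -0.05] 7.95
```

View pics/l1.png

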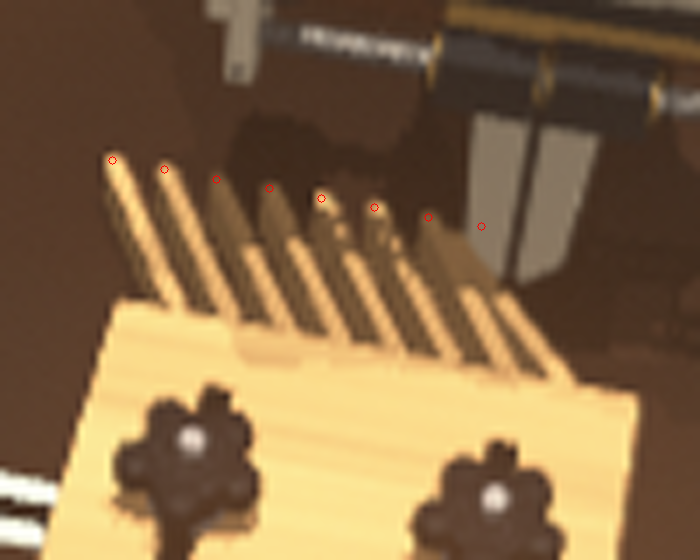

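Tine 1 is visibly bent a little: its tip is about 25 px (roughly 7 mm) left of its rest mark at (481,226). The reading is about 2–3 N, as expected. I'll carry on along the row.

Call:
drive_tool([
  {"translation":[-0.01,0.1,0],"turn":[0,0,0]},
  {"translation":[0,0.1,0],"turn":[0,0,0]},
  {"translation":[0,0.1,0],"turn":[0,0,0]},
  {"translation":[0,0.1,0],"turn":[0,0,0]},
])

```text
time_s: 8.4
eef_pos: [0.5216, 0.1697, 0.0179]
eef_rot: [-0.0, 0.995, 0.096, -0.001]
force: [-3.2, 4.5, -0.0]
grip_width: 0.0005
grip_force: 1.9
```

Call:
drive_tool([
  {"translation":[0,0.1,0],"turn":[0,0,0]},
  {"translation":[0,0.1,0],"turn":[0,0,0]},
  {"translation":[0,0.1,0],"turn":[0,0,0]},
  {"translation":[0,0.1,0],"turn":[0,0,0]},
])

```text
time_s: 8.8
eef_pos: [0.5249, 0.1492, 0.0178]
eef_rot: [0.0, 0.995, 0.096, -0.001]
force: [-4.5, 3.5, 0.2]
grip_width: 0.0005
grip_force: 2.2
```

```bash
python3 look.py l2
```

```text
panel xy -0.004944810718604324 0.0246499920997498 0.017754502252336133 F [-4.5   3.49  0.2 ] 8.8
```

View pics/l2.png

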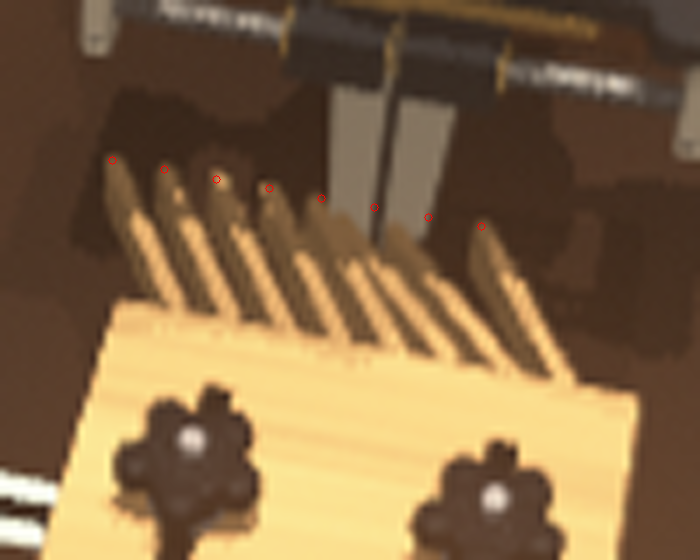

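Tine 1 has sprung back to its mark at (481,226). Tines 2 and 3 now lean on the fingers with a small bend, and the others are at rest. Continuing.

Call:
drive_tool([
  {"translation":[0,0.1,0],"turn":[0,0,0]},
  {"translation":[0,0.1,0],"turn":[0,0,0]},
  {"translation":[0,0.1,0],"turn":[0,0,0]},
  {"translation":[0,0.1,0],"turn":[0,0,0]},
  {"translation":[0,0.1,0],"turn":[0,0,0]},
])

```text
time_s: 9.35
eef_pos: [0.5298, 0.1257, 0.0178]
eef_rot: [-0.0, 0.995, 0.096, -0.001]
force: [-4.2, 4.8, 0.2]
grip_width: 0.0005
grip_force: 3.0
```

Call:
drive_tool([
  {"translation":[0,0.1,0],"turn":[0,0,0]},
  {"translation":[0,0.1,0],"turn":[0,0,0]},
  {"translation":[0,0.1,0],"turn":[0,0,0]},
])

```text
time_s: 9.65
eef_pos: [0.5326, 0.1107, 0.0178]
eef_rot: [-0.0, 0.995, 0.096, -0.001]
force: [-5.3, 6.1, -0.1]
grip_width: 0.0003
grip_force: 2.9
```

```bash
python3 look.py l3
```

```text
panel xy -0.004825453438269001 -0.014633677337806803 0.017779626248371656 F [-5.31  6.09 -0.06] 9.65
```

View pics/l3.png

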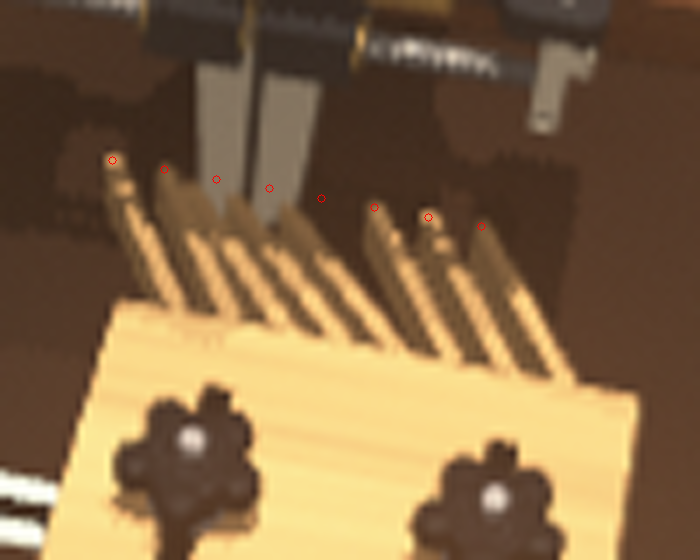

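Tines 1–3 are back at their marks, and 4–6 are held over by about 10 mm at the tip. I'll ease out about 0.8 mm and go on.

Call:
drive_tool([
  {"translation":[-0.015,0.1,0],"turn":[0,0,0]},
  {"translation":[0,0.1,0],"turn":[0,0,0]},
  {"translation":[0,0.1,0],"turn":[0,0,0]},
  {"translation":[0,0.1,0],"turn":[0,0,0]},
  {"translation":[0,0.1,0],"turn":[0,0,0]},
])

```text
time_s: 10.2
eef_pos: [0.5373, 0.0851, 0.0179]
eef_rot: [0.0, 0.995, 0.096, -0.001]
force: [-4.0, 3.4, 0.2]
grip_width: 0.0007
grip_force: 2.3
```

Call:
drive_tool([
  {"translation":[0,0.1,0],"turn":[0,0,0]},
  {"translation":[0,0.1,0],"turn":[0,0,0]},
  {"translation":[0,0.1,0],"turn":[0,0,0]},
  {"translation":[0,0.1,0],"turn":[0,0,0]},
  {"translation":[0,0.1,0],"turn":[0,0,0]},
])

```text
time_s: 10.7
eef_pos: [0.5434, 0.0601, 0.0182]
eef_rot: [0.0, 0.995, 0.095, 0.001]
force: [-1.7, 2.4, -0.5]
grip_width: 0.0004
grip_force: 1.1
```

```bash
python3 look.py l4
```

```text
panel xy -0.003916273509372666 -0.06638998201477934 0.01816392951367186 F [-1.73  2.44 -0.53] 10.7
```

View pics/l4.png

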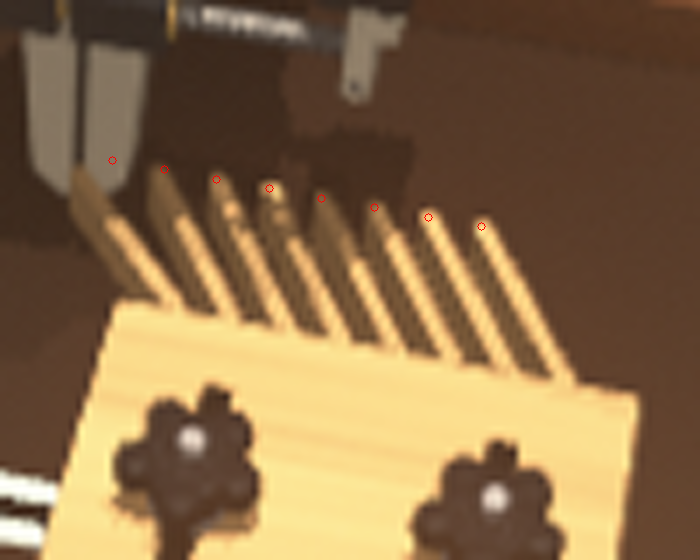

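Tines 1–7 are back on their marks, and only tine 8 is still bent, with its tip at about (78,172) against a mark at (112,160). I'll finish past it and lift away.

Call:
drive_tool([
  {"translation":[0,0.1,0],"turn":[0,0,0]},
  {"translation":[0,0.1,0],"turn":[0,0,0]},
  {"translation":[0,0.1,0],"turn":[0,0,0]},
  {"translation":[0,0.1,0],"turn":[0,0,0]},
  {"translation":[0,0.1,0],"turn":[0,0,0]},
])

```text
time_s: 11.25
eef_pos: [0.5495, 0.0354, 0.0186]
eef_rot: [0.001, 0.995, 0.095, 0.002]
force: [-0.3, -0.6, -0.2]
grip_width: 0.0006
grip_force: 0.0
```

Call:
drive_tool([
  {"translation":[0,0.15,0],"turn":[0,0,0]},
  {"translation":[-0.1,0.15,0],"turn":[0,0,0]},
  {"translation":[0,0,-0.3],"turn":[0,0,0]},
  {"translation":[0,0,-0.7],"turn":[0,0,0]},
  {"translation":[0,0,-0.8],"turn":[0,0,0]},
])

```text
time_s: 11.75
eef_pos: [0.5443, 0.02, 0.1081]
eef_rot: [0.0, 0.995, 0.095, -0.001]
force: [0.7, 1.3, 0.6]
grip_width: 0.0005
grip_force: 0.0
```

Call:
drive_tool([
  {"translation":[0,0.5,-0.8],"turn":[0,0,0]},
  {"translation":[0,0.8,-0.5],"turn":[0,0,0]},
  {"translation":[0,0.8,0],"turn":[0,0,0]},
  {"translation":[0,0.5,0],"turn":[0,0,0]},
  {"translation":[0,0,0],"turn":[0,0,0]},
])

```text
time_s: 12.25
eef_pos: [0.5698, -0.1134, 0.1734]
eef_rot: [0.002, 0.996, 0.091, 0.001]
force: [0.7, -0.1, 0.3]
grip_width: 0.0005
grip_force: 0.0
```

Call:
drive_tool([
  {"translation":[0,0,0],"turn":[0,0,0]},
  {"translation":[0,0,0],"turn":[0,0,0]},
  {"translation":[0,0,0],"turn":[0,0,0]},
])

```text
time_s: 12.55
eef_pos: [0.5702, -0.1045, 0.173]
eef_rot: [-0.001, 0.995, 0.097, 0.0]
force: [-0.2, -0.3, -0.1]
grip_width: 0.0007
grip_force: 0.0
```

```bash
python3 look.py l5
```

```text
panel xy -0.009203191719935394 -0.23309083957566104 0.17299655064973016 F [-0.23 -0.27 -0.11] 12.55
```

View pics/l5.png

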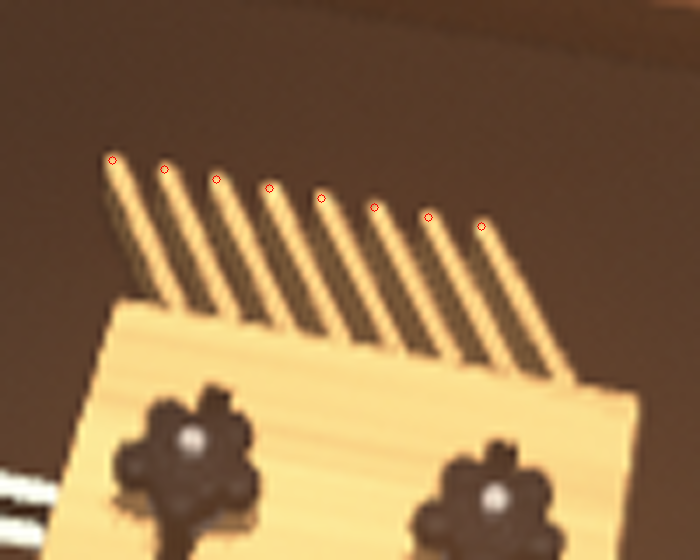

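All eight tips are back on their rest marks, and the hand is clear at z = 0.173 m, well above the chisel.

```bash
python3 -c "
from bench import workorder; print(workorder.close_job())"
```

```text
the job is handed in; nothing more can be done
None
```

I ran the shut fingertips along all eight tines, first to last, the way they lean: in the pictures each one bent a little and sprang back to rest, so no sign of a crack or a stuck tine, and the hand is clear and the job handed in at about 12.6 s.

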